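# Clamp a bottle on the shaker and lock the bar in the next hole

## Task

Of the three bottles standing on the worktop to the left of the shaker, take the shortest and set it down upright on the shaker's platform, between the open clamp bar and the rubber vee of the fixed stop. Then pull up the bar's lock plunger by its knob, slide the bar one hole towards the bottle so that its sprung pad presses the bottle into the vee, and let the pin go fully home in that hole. Finish while still gripping the knob and holding the pin home; do not drop the bottle or knock the others.

Things in the scene. Friction and masses are not known exactly. Their poses are not given: they have to be found in the camera images.
- small_bottle: the bottle to be shaken: white, red screw cap, 60 mm diameter, 125 mm tall (the shortest of the three), 0.18 to 0.34 kg. Round cap 30 mm in diameter, 108 to 125 mm above the underside; straight body up to about 85 mm. Origin: centre of the underside, z up. It stands at one of three places left of the shaker; which one changes (similar bottles at the far back wall stay there)
- amber_bottle: bystander: amber bottle with a white cap, 64 mm diameter, 135 mm tall; origin at the centre of the underside; must stay standing where it is
- tall_bottle: bystander: white bottle with a blue cap, 68 mm diameter, 150 mm tall; origin at the centre of the underside; must stay standing where it is
- shaker: bench shaker, 260 x 300 mm, perforated metal platform 80 mm above the worktop; fixed. Origin: centre of the underside; x points from its control panel (robot's side) to the fixed stop at the far edge, y left, z up. A 20 mm square clamp bar lies along y, top 36 mm above the platform, and slides along x on a round rod (left) and over a steel rail with holes every 30 mm (right)
- bay (a point): point on the platform's rubber mat, 83 mm above the worktop, under the axis of the small bottle when seated in the rubber vee: 52 mm towards x, 65 mm towards y of the shaker's origin. The vee opens to -x, on a fixed stop 50 mm high above the platform. With the bar as found, 25 mm slack is left between the sprung pad and a seated small bottle
- knob_grip (a point): middle of the plunger's upright black grooved knob (26 mm diameter, 29 mm tall, 14.5 mm up and down from here), on the right end of the bar; moves with bar and plunger. With the pin home it is 176.5 mm above the worktop. Below it: 9 mm of bare stem, a 20 mm thick barrel, a 44 x 46 mm carriage whose top is 123 mm above the worktop. 175 mm from the bay in y
- knob: the same knob as a body; origin at the centre of its underside; axes as the shaker's
- next_hole (a point): mouth of the next hole in the index rail (10 mm wide), towards the vee: the 8 mm round-nosed pin must end in this hole. At the start the pin sits in the hole 30 mm before it (towards the shaker's -x)
- clamp_bar (a joint): slide of the clamp bar in m along the shaker's x: 0 as found (locked in its hole), +0.030 at the next hole, grows towards the vee; hole play is 1 mm each way. The bar drags with about 1 N and goes from -0.060 to +0.060 when free
- plunger (a joint): lift of the plunger in m: 0 = pin fully home in a hole, 0.008 = pin just clear of the rail (it then rides on the rail's top), 0.014 = upper stop. A spring pushes it down with 3 N at 0 and about 6 N at the upper stop
- pressure_pad (a joint): rubber-faced sprung pad, 56 mm wide, 12 to 40 mm above the platform, on the bar's x side facing the vee: how far it is pushed in, in m; 0 free (3 N), 0.012 at its stop (9 N). It meets a seated small bottle with the bar at 0.025; at the next hole (0.030) it is pushed in 0.005 and pushes the bar back with about 5.5 N
Things that resemble listed ones, but are neither listed nor needed, are in the scene too. What is shaped like the small_bottle but turquoise is not meant.

How it is judged:
By the outcome, as a careful person would: the job done as asked, in the order asked, and still so for the second after the job is handed in, while the arm keeps its last pose, push and grip.
It also fails if it takes over 46 s, if anything falls off the work surface, if the arm or the gripper's body presses on something with over 40 N, if the wrist force passes 120 N, or if a joint passes its speed limit or range.

## Robot

A 7-joint arm with a two-finger parallel gripper is mounted at the origin on a cart in front of the work surface, level with it; the furniture and walls round the work are solid. World frame = base frame: x ahead of the robot, y to its left, z up, the work surface at z = 0. Lengths are in mm, angles in rad, forces in N, time in s.
With the tool pointing down it reaches from about 375 to 925 mm from the base axis. Payload 3.1 kg.
Tool frame: the origin (TCP) lies on the front face of the gripper's body, between the roots of the fingers; the fingertips stand 73 mm ahead of it and the grasp point (between the pads) lies 54 mm ahead of it (ctrl.tcp_to_tips is the distance from the TCP to the fingertips, in mm); z points along the fingers, y is the line along which they close (so a half turn about z gives the same grasp; the last joint's range is limited). The gripper opens to 85 mm and grips with 20 to 120 N. Pads are 22 mm wide; open, the fingers measure 114 mm over their backs; the gripper's body (76 mm by 85 mm) begins 54 mm behind the grasp point. The pads swing forward as they close: fully open they stand 13 mm farther back than shut.
Start: joints at [-1.417, 0.383, 0.044, 1.598, -0.018, 1.161, -0.05], TCP at [161.925, 629.512, 303.869] pointing down, gripper open.
Joint ranges: [-2.61, 2.61], [-0.41, 2.15], [-1.48, 1.57], [0, 2.5], [-1.57, 4.71], [0.05, 1.97], [-2.85, 2.85]. Speed limits (rad/s): [2.79, 2.79, 3.14, 3.14, 3.14, 3.14, 3.14].

## Interface

Orientations are given as a rotation vector (axis times angle).
In Python, from rig import ctrl, optics gives the robot as it stands.
- The arm moves only by the shell command python3 -m creep 'ROWS'. ROWS is JSON, a list that holds one entry, the list of rows, each a list of 7 numbers: the shift along the tool's x, y, z each as a share of 200 mm, from -1 to 1, then the turn, a rotation vector about the tool's x, y, z each as a share of pi rad, from -1 to 1, then the opening, from -1 (shut) to 1 (fully open). In form: [[[tx, ty, tz, wx, wy, wz, jaw], ...]]. A call has 1 to 8 rows; each row shifts and turns the commanded pose from where the row before left it, along the tool's axes as they then stand; what a row does not reach is not made up. A row lasts 1/10 s, in which the tool goes at most 50 mm and 8.59 degrees, less where a joint would pass 70% of its speed; a pose out of reach is approached as far as the arm can. A call with a number of a shift or a turn outside -1 to 1 is refused whole. A call with a gripper value outside its range is refused whole. The fingers move at their own pace and stop on an object; the grip force is fixed at half the most. Time passes only in rows, so rows that do not move let the fingers close. It gives the time, the measured TCP pose, the force, the opening and the grip force at its end, in the units of the state.
- ctrl.read_state(): the state, without advancing time (a new reading comes with each control period).
- optics.capture(name): name is "side" or "top"; returns (picture, depth): 400x640x3 uint8, blue, green, red; 400x640 float32, mm along the optical axis (not along the pixel's ray), 0 where there is no reading.
- optics.camera_model(name): a dict with "fx", "fy", "cx", "cy" (pixels), "extrinsics" (4x4, takes a point from camera to world coordinates). Camera axes: x right, y up, looking along -z (the intrinsics and any distortion apply to the point x, -y, -z); pixel columns grow to the right and rows downward; lengths in mm; the calibration is good to about 2 mm. A picture is of the moment at which its call begins. camera_model takes no time and is no camera call.
- ctrl.hand_in(): hands the job in; it is judged then, once.
The state is a dict: "t": time; "q": joint angles; "qd": joint speeds; "effort": joint torques, N m; "tool_pos": TCP position; "tcp_rot": TCP orientation; "contact_force": force on the tool from outside, world axes, zero at the start; "wrist_torque": the same for the moment, N m; "width": finger opening in mm; "finger_force": force on a finger pad.
Only numpy, scipy, OpenCV 4.12 (cv2) and the standard library are available. Lean on these libraries where they do the work, as an engineer would, in place of code of your own. Each camera call takes 0.05 s, during which the arm holds its last target. There are 200 camera calls.

## Working session

There is one attempt and no reset: what is moved stays moved. The work goes in short steps, Python scripts to look and compute and a shell command to move; the robot and the scene stay as the last step left them, time stands still between calls to the robot, and variables do not carry over. Pictures are saved under pics/ and viewed, at most 10 in all, crops included, and the job is handed in when it is done.

```bash
ls; mkdir -p pics; python3 - <<'E'
from rig import ctrl, optics
import cv2, numpy as np
s=ctrl.read_state(); print(s)
for n in ("side","top"):
    p,d=optics.capture(n); np.savez(f"pics/{n}0.npz",p=p,d=d); cv2.imwrite(f"pics/{n}0.png",p)
    m=optics.camera_model(n); print(n,m)
E
```

```text
pics
{'t': 0.0, 'q': array([-1.41681726,  0.38387704,  0.04386321,  1.59958838, -0.01792359,
        1.1611893 , -0.04990213]), 'qd': array([-7.23381055e-04,  3.11869160e-05, -1.50548297e-05, -2.16597286e-04,
       -2.16427387e-04, -8.40047592e-05, -1.12969848e-03]), 'effort': array([-2.00908530e-04, -4.33461106e+01,  1.02460865e+00, -2.49511027e+01,
        1.06354337e-02,  1.14691982e-02, -6.97155059e-06]), 'tool_pos': array([161.75238794, 628.77258772, 302.45352747]), 'tcp_rot': array([-0.39436057, -3.11653696,  0.0041803 ]), 'contact_force': array([0.37257502, 0.17553015, 0.54643999]), 'wrist_torque': array([ 0.00484013,  0.01378663, -0.02222247]), 'finger_force': 0.0, 'width': 85.5514835685827}
side {'fx': 381.05828869722, 'fy': 381.05828869722, 'cx': 320.69293382597505, 'cy': 204.21367846653433, 'extrinsics': array([[ 2.70772783e-01, -8.30340893e-01,  4.87048357e-01,
         1.01242572e+03],
       [ 9.62643243e-01,  2.33713119e-01, -1.36733918e-01,
         5.18932901e+01],
       [-2.93827045e-04,  5.05877633e-01,  8.62605202e-01,
         9.80089324e+02],
       [ 0.00000000e+00,  0.00000000e+00,  0.00000000e+00,
         1.00000000e+00]])}
top {'fx': 365.3212520871365, 'fy': 365.3212520871365, 'cx': 312.49722701247237, 'cy': 200.9506079298347, 'extrinsics': array([[-2.04541693e-02,  9.91614456e-01, -1.27602498e-01,
         3.86834340e+02],
       [-9.99669661e-01, -1.82977714e-02,  1.80488464e-02,
         2.13678097e+02],
       [ 1.55626557e-02,  1.27929520e-01,  9.91661153e-01,
         1.12174364e+03],
       [ 0.00000000e+00,  0.00000000e+00,  0.00000000e+00,
         1.00000000e+00]])}
```

View pics/side0.png

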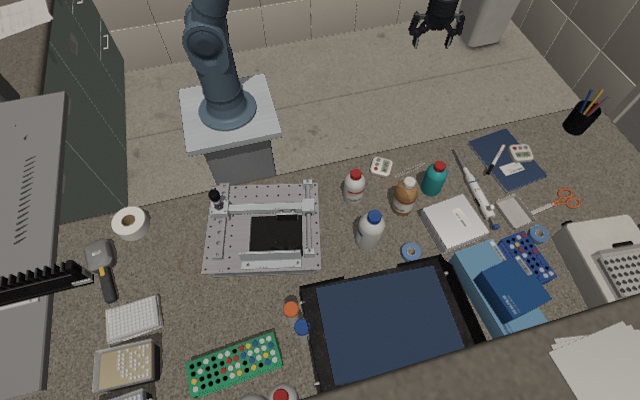

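View pics/top0.png

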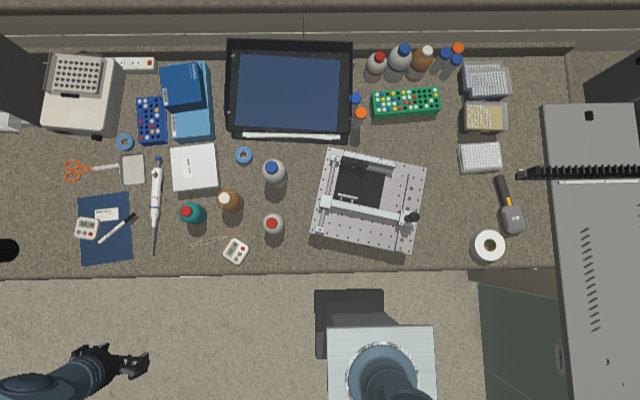

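The side view shows the small bottle's red cap at about (356,175) and the knob at (215,196). The top view shows the cap at (273,223) and the knob at (414,216). The shaker sits yawed slightly, and the tall and amber bottles stand at top-view (274,171) and (230,200).

```bash
cat > h.py <<'E'
import numpy as np, cv2
from rig import ctrl, optics
def cloud(n,d):
    m=optics.camera_model(n); v,u=np.mgrid[:400,:640]
    P=np.stack([(u-m['cx'])/m['fx']*d,-(v-m['cy'])/m['fy']*d,-d],-1)
    E=m['extrinsics']; W=P@E[:3,:3].T+E[:3,3]; W[d<=0]=np.nan; return W
def proj(n,w):
    m=optics.camera_model(n);E=m['extrinsics']; c=(np.atleast_2d(w)-E[:3,3])@E[:3,:3]
    return np.c_[c[:,0]/-c[:,2]*m['fx']+m['cx'],-c[:,1]/-c[:,2]*m['fy']+m['cy']]
def ray(n,u,v):
    m=optics.camera_model(n);E=m['extrinsics'];r=E[:3,:3]@np.array([(u-m['cx'])/m['fx'],-(v-m['cy'])/m['fy'],-1]);return E[:3,3],r/np.linalg.norm(r)
def tri(ps):
    A=np.zeros((3,3));b=np.zeros(3)
    for n,u,v in ps:
        o,r=ray(n,u,v);M=np.eye(3)-np.outer(r,r);A+=M;b+=M@o
    x=np.linalg.solve(A,b);return x,[np.linalg.norm(np.cross(x-ray(*p)[0],ray(*p)[1])) for p in ps]
E
python3 - <<'E'
from h import *
D={n:np.load(f"pics/{n}0.npz") for n in("side","top")}
W={n:cloud(n,D[n]['d']) for n in D}
for n in W:
    w=W[n]; z=w[...,2]
    print(n,'table z',np.nanmedian(z[(abs(z)<25)]))
    hsv=cv2.cvtColor(D[n]['p'],cv2.COLOR_BGR2HSV)
    for name,(u,v) in dict(small=dict(side=(356,175),top=(273,223)),tall=dict(side=(375,217),top=(272,168)),amber=dict(side=(407,183),top=(226,199)),turq=dict(side=(439,168),top=(187,211)),knob=dict(side=(215,196),top=(414,216))).items() and [(k,vv[n]) for k,vv in dict(small=dict(side=(356,175),top=(273,223)),tall=dict(side=(375,217),top=(272,168)),amber=dict(side=(407,183),top=(226,199)),turq=dict(side=(439,168),top=(187,211)),knob=dict(side=(215,196),top=(414,216))).items()]:
        c=w[v-2:v+3,u-2:u+3].reshape(-1,3); c0=np.nanmedian(c,0)
        sel=(np.hypot(w[...,0]-c0[0],w[...,1]-c0[1])<40)&(z>20)
        top=np.nanpercentile(z[sel],98)
        ts=sel&(z>top-5); print(' ',name,c0.round(1),'top',top.round(1),'cap ctr',np.nanmean(w[ts],0).round(1),ts.sum())
S=cv2.resize(D['side']['p'][150:290,190:340],None,fx=4,fy=4,interpolation=cv2.INTER_CUBIC)[:560,:600]
T=cv2.resize(D['top']['p'][140:265,300:440],None,fx=4,fy=4,interpolation=cv2.INTER_CUBIC)
cv2.imwrite('pics/S1.png',S);cv2.imwrite('pics/T1.png',T)
E
```

```text
side table z 0.3689679870818736
  small [466.  305.3 123.9] top 125.6 cap ctr [459.7 305.9 123.8] 80
  tall [615.4 303.4 150.1] top 150.9 cap ctr [610.7 302.8 149.3] 130
  amber [533.4 424.7 134.2] top 135.9 cap ctr [530.9 432.5 134.4] 93
  turq [506.  534.1 123.5] top 125.6 cap ctr [497.4 538.8 123.8] 82
  knob [472.4 -64.8 187.2] top 191.3 cap ctr [464.8 -68.3 190.1] 68
top table z 0.8329762182979721
  small [456.5 304.4 124.7] top 127.3 cap ctr [459.8 309.8 125. ] 89
  tall [603.9 303.7 150.2] top 152.3 cap ctr [609.6 306.9 150.2] 115
  amber [523.5 430.6 134.6] top 137.6 cap ctr [529.  436.1 135.2] 102
  turq [493.6 537.8 125.3] top 126.9 cap ctr [496.4 542.8 125. ] 97
  knob [462.8 -62.9 190.8] top 191.4 cap ctr [463.4 -65.3 189.9] 67
```

View pics/S1.png

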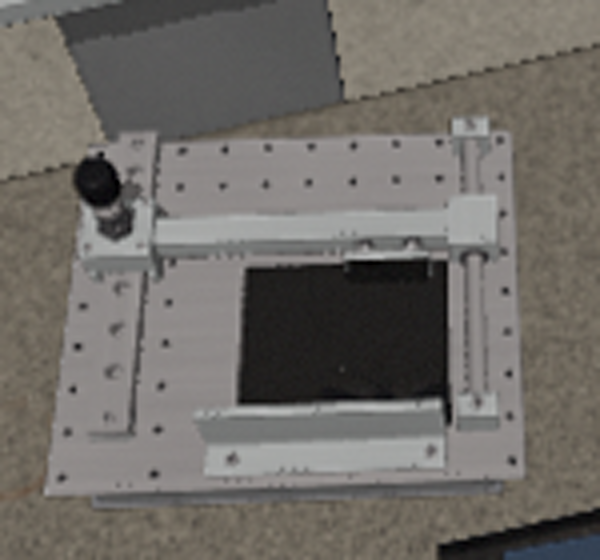

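View pics/T1.png

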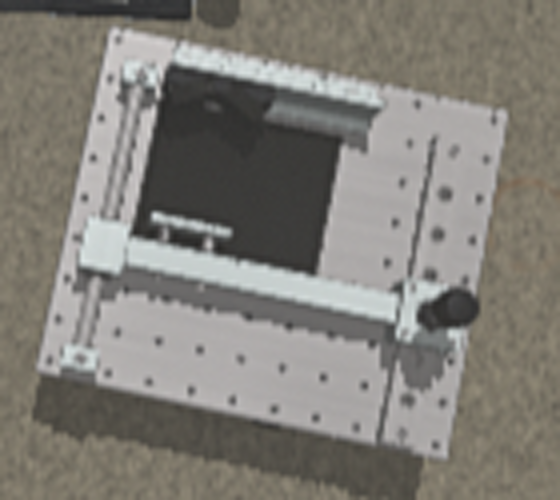

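The crops show the platform, clamp bar, pad, rail and vee clearly. The platform corners in the top crop are (112,28), (507,108), (447,458) and (38,372). In the side crop they are (510,132), (523,478) and (45,495).

```bash
python3 - <<'E'
from h import *
from scipy.optimize import least_squares
D={n:np.load(f"pics/{n}0.npz") for n in("side","top")}
W={n:cloud(n,D[n]['d']) for n in D}
def at(n,u,v,z):
    o,r=ray(n,u,v); return o+r*(z-o[2])/r[2]
T=[(112,28),(507,108),(447,458),(38,372)]; loc=np.array([[130,150],[130,-150],[-130,-150],[-130,150]])
obs=[(l,at('top',300+u/4-.4,140+v/4-.4,80)[:2],'top') for (u,v),l in zip(T,loc)]
obs+=[(loc[i],at('side',190+u/4-.4,150+v/4-.4,80)[:2],'side') for i,(u,v) in {3:(510,132),0:(523,478),1:(45,495)}.items()]
R=lambda a:np.array([[np.cos(a),-np.sin(a)],[np.sin(a),np.cos(a)]])
for sel in ('top','side','both'):
    o=[x for x in obs if sel in('both',x[2])]
    s=least_squares(lambda p:np.concatenate([R(p[2])@l+p[:2]-w for l,w,_ in o]),[560,60,-.2])
    p=s.x; print(sel,p.round(4),'res',s.fun.reshape(-1,2).round(1).tolist())
    print('  bay',(R(p[2])@[52,65]+p[:2]).round(1))
pose=p
for n in W:
    w=W[n]; q=(w[...,:2]-pose[:2])@R(pose[2]); z=w[...,2]
    m=(abs(z-80)<5)&(abs(q[...,0])<160)&(abs(q[...,1])<180)
    r=cv2.minAreaRect(w[m][:,:2].astype(np.float32)); print(n,'plate z',np.median(z[m]),'rect',r, 'z>100 stop')
    k=(z>163)&(z<200)&(abs(q[...,0])<150)&(q[...,1]<-80); print('  knob q extents',np.percentile(q[k],[3,97],axis=0).round(1).tolist(),'z',z[k].max())
    b=(z>112)&(z<120)&(abs(q[...,0])<120)&(q[...,1]>-70)&(q[...,1]<80)&(q[...,0]<60)
    print('  bar top x ext',np.percentile(q[b][:,0],[5,50,95]).round(1), b.sum())
    v=(z>122)&(z<136)&(q[...,0]>50)&(q[...,0]<150)&(abs(q[...,1])<160)
    print('  stop ext',np.percentile(q[v],[3,97],axis=0).round(1).tolist(),np.median(z[v]))
# circle fit with fixed known radius from both cams
for name,c,rad,zr in [('small',(460,308),30,(20,80)),('smallcap',(460,308),15,(110,121)),('tall',(610,305),34,(20,90)),('amber',(530,434),32,(20,80)),('knob',pose[:2]*0+[464,-67],13,(165,188))]:
    for n in W:
        w=W[n];m=(w[...,2]>zr[0])&(w[...,2]<zr[1])&(np.hypot(w[...,0]-c[0],w[...,1]-c[1])<rad+14)
        P=w[m][:,:2]
        s=least_squares(lambda p:np.hypot(*(P-p).T)-rad,c,loss='soft_l1',f_scale=1.5)
        print(name,n,s.x.round(1),len(P),'rms',np.sqrt(np.mean(s.fun**2)).round(2), 'q',((s.x-pose[:2])@R(pose[2])).round(1))
E
```

```text
top [ 5.227571e+02  3.265170e+01 -2.262000e-01] res [[2.3, 2.6], [-0.2, -2.3], [-1.4, -2.0], [-0.6, 1.8]]
  bay [588.   84.3]
side [ 5.23598e+02  2.89406e+01 -2.35600e-01] res [[-0.9, 1.1], [0.8, 1.4], [0.2, -2.6]]
  bay [589.3  80. ]
both [ 5.231835e+02  3.096930e+01 -2.316000e-01] res [[3.3, 0.0], [-0.7, -4.5], [-1.6, -2.8], [0.7, 0.6], [-2.1, 2.8], [-0.1, 4.1], [0.5, -0.2]]
  bay [588.7  82.3]
side plate z 80.7504335269187 rect ((523.4360961914062, 29.196090698242188), (299.98248291015625, 261.2423400878906), 76.60148620605469) z>100 stop
  knob q extents [[-42.2, -426.7], [149.4, -99.2]] z 199.49834353448512
  bar top x ext [-43.6 -32.2  -5.2] 462
  stop ext [[77.2, -43.6], [104.8, 98.0]] 125.91118699173637
top plate z 80.70034531837973 rect ((523.89013671875, 33.12577819824219), (299.9131164550781, 260.3487854003906), 76.62207794189453) z>100 stop
  knob q extents [[-47.3, -440.5], [149.4, -95.6]] z 198.76944305258064
  bar top x ext [-44.8 -35.  -11.1] 412
  stop ext [[75.6, -35.9], [103.3, 101.2]] 125.95434165052689
small side [460.6 305.7] 243 rms 1.0 q [-124.   253.1]
small top [461.5 309.6] 28 rms 0.32 q [-124.  257.]
smallcap side [458.6 306.2] 36 rms 1.79 q [-126.  253.]
smallcap top [460.2 309.8] 6 rms 1.57 q [-125.3  256.9]
tall side [607.9 300.7] 280 rms 0.78 q [ 20.5 281.9]
tall top [608.7 304.4] 109 rms 0.56 q [ 20.5 285.8]
amber side [531.5 433.3] 264 rms 0.92 q [-84.2 393.5]
amber top [532.  437.1] 81 rms 0.51 q [-84.7 397.3]
knob side [462.  -69.2] 66 rms 1.34 q [ -36.6 -111.5]
knob top [463.8 -65.9] 44 rms 1.19 q [ -35.5 -107.9]
```

```bash
cat >> h.py <<'E'
from scipy.spatial.transform import Rotation as Ro
YS=-0.2337; S0=np.array([523.7,31.1]); ZZ=0
def sh(x,y): c,s=np.cos(YS),np.sin(YS); return S0+[c*x-s*y,s*x+c*y]
def go(t):
    s=ctrl.read_state();R=Ro.from_rotvec(s['tcp_rot']).as_matrix()
    Rt=np.array([[-np.cos(YS),-np.sin(YS),0],[-np.sin(YS),np.cos(YS),0],[0,0,-1.]]).T
    Rt=np.c_[[-np.cos(YS),-np.sin(YS),0],[-np.sin(YS),np.cos(YS),0],[0,0,-1]]
    d=R.T@(np.array(t)-s['tool_pos'])
    print('t',round(s['t'],2),'pos',s['tool_pos'].round(1),'share',(d/200).round(4),'turn share',(Ro.from_matrix(R.T@Rt).as_rotvec()/np.pi).round(4),'F',s['contact_force'].round(1),'w',s['width'].round(1))
E
python3 -m creep '[[[-0.115,-0.074,0,0,0,0,1],[-0.115,-0.074,0,0,0,0,1],[-0.115,-0.074,0,0,0,0,1],[-0.115,-0.074,0,0,0,0,1],[-0.115,-0.074,0,0,0,0,1],[-0.115,-0.074,0,0,0,0,1],[-0.115,-0.074,0,0,0,0,1],[-0.115,-0.074,0,0,0,0,1]]]'
python3 -m creep '[[[-0.115,-0.074,0,0,0,0,1],[-0.115,-0.074,0,0,0,0,1],[-0.115,-0.074,0,0,0,0,1],[-0.115,-0.074,0,0,0,0,1],[-0.115,-0.074,0,0,0,0,1],[-0.115,-0.074,0,0,0,0,1],[-0.115,-0.074,0,0,0,0,1],[-0.115,-0.074,0,0,0,0,1]]]'
python3 -c "
from h import *
go([460.8,307.6,260])
for n in ('side','top'):
    p,d=optics.capture(n); np.savez(f'pics/{n}1.npz',p=p,d=d)
    w=cloud(n,d); s=ctrl.read_state()
    m=(abs(w[...,0]-460)<90)&(abs(w[...,1]-308)<90)&(w[...,2]>215)&(w[...,2]<320)
    print(n,m.sum(),np.percentile(w[m],[2,50,98],axis=0).round(0).tolist())
    u,v=proj(n,s['tool_pos'])[0].astype(int); print(u,v)
    cv2.imwrite(f'pics/{n}1.png',cv2.resize(p[max(v-70,0):v+70,u-70:u+70],None,fx=4,fy=4))
a,b=[cv2.imread(f'pics/{n}1.png') for n in('side','top')]
h=min(len(a),len(b));cv2.imwrite('pics/pair1.png',cv2.resize(np.hstack([a[:h],b[:h]]),(800,int(800*h/(a.shape[1]+b.shape[1])))))
"
```

```text
t: 0.9
tool_pos: [311.1, 467.7, 303.3]
tcp_rot: [-0.394, -3.116, 0.002]
contact_force: [0.3, 0.5, -0.1]
width: 85.4
finger_force: 0.0
t: 1.7
tool_pos: [459.7, 307.4, 303.3]
tcp_rot: [-0.394, -3.116, 0.001]
contact_force: [-0.1, 0.8, 1.1]
width: 85.4
finger_force: 0.0Traceback (most recent call last):
  File "<string>", line 3, in <module>
    go([460.8,307.6,260])
    ~~^^^^^^^^^^^^^^^^^^^
  File "h.py", line 25, in go
    print('t',round(s['t'],2),'pos',s['tool_pos'].round(1),'share',(d/200).round(4),'turn share',(Ro.from_matrix(R.T@Rt).as_rotvec()/np.pi).round(4),'F',s['contact_force'].round(1),'w',s['width'].round(1))
                                                                                                                                                                                         ^^^^^^^^^^^^^^^^
AttributeError: 'float' object has no attribute 'round'
```

```bash
sed -i "s/s\['width'\].round(1)/round(float(s['width']),1)/; /Rt=np.array/d" h.py
python3 -c "
from h import *
go([460.8,307.6,260])
s=ctrl.read_state();R=Ro.from_rotvec(s['tcp_rot']).as_matrix()
for n in ('side','top'):
    p,d=optics.capture(n); np.savez(f'pics/{n}1.npz',p=p,d=d)
    w=cloud(n,d); l=(w-s['tool_pos'])@R
    for z0,z1 in((-60,-5),(5,30),(30,50),(50,80)):
        m=(abs(l[...,0])<90)&(abs(l[...,1])<80)&(l[...,2]>z0)&(l[...,2]<z1)
        if m.sum()>5: print(n,z0,m.sum(),np.percentile(l[m],[2,50,98],axis=0).round(1).tolist())
    u,v=proj(n,s['tool_pos'])[0].astype(int)
    M=cv2.getRectSubPix(p,(140,140),(float(u),float(v))); cv2.imwrite(f'pics/{n}1.png',cv2.resize(M,(400,400)))
cv2.imwrite('pics/pair1.png',np.hstack([cv2.imread(f'pics/{n}1.png') for n in('side','top')]))
"
```

```text
t 1.7 pos [459.7 307.4 303.3] share [-0.0054  0.0028  0.2166] turn share [-0.0003 -0.0002 -0.0058] F [-0.1  0.8  1.1] w 85.4
side -60 765 [[-30.7, -71.1, -58.8], [-11.6, -13.6, -30.6], [8.4, 65.2, -5.7]]
side 5 192 [[-14.4, -73.0, 5.3], [-9.5, 38.3, 9.5], [9.1, 69.8, 28.9]]
side 30 72 [[-13.1, -57.6, 30.6], [-8.6, 41.1, 40.8], [7.1, 54.3, 48.8]]
side 50 17 [[-12.9, -54.6, 50.0], [-10.5, 41.0, 52.2], [-3.2, 52.0, 58.1]]
top -60 57 [[-17.1, -74.1, -47.3], [-10.1, -68.9, -41.7], [1.7, -57.7, -10.0]]
top 5 6 [[-18.2, -76.5, 5.4], [-6.2, -75.8, 6.7], [1.5, -53.9, 13.4]]
```

View pics/pair1.png

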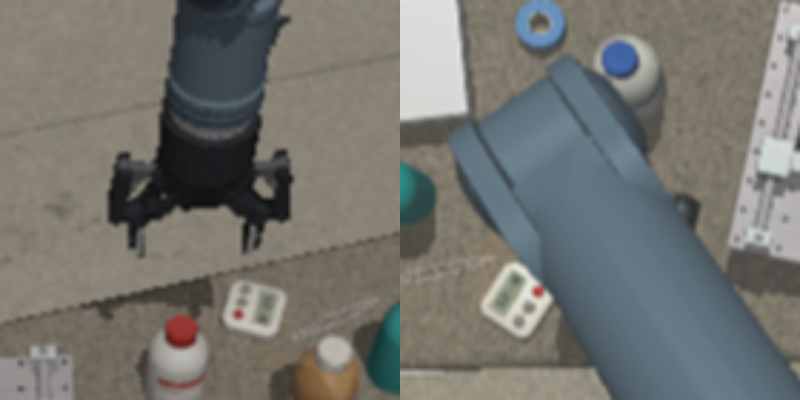

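The side crop shows the open gripper centred above the red-capped bottle. In the top view the arm hides the bottle.

```bash
python3 -m creep '[[[-0.002,0.002,0.15,0,0,-0.006,1],[0,0,0.15,0,0,0,1],[0,0,0.15,0,0,0,1],[0,0,0.1,0,0,0,1],[0,0,0.07,0,0,0,1],[0,0,0,0,0,0,1]]]'
python3 -m creep '[[[0,0,0,0,0,0,-1],[0,0,0,0,0,0,-1],[0,0,0,0,0,0,-1],[0,0,0,0,0,0,-1],[0,0,0,0,0,0,-1],[0,0,0,0,0,0,-1],[0,0,0,0,0,0,-1],[0,0,0,0,0,0,-1]]]'
python3 -c "
from h import *
go([460,307.6,320])"
```

```text
t: 2.4
tool_pos: [457.9, 308.4, 177.5]
tcp_rot: [-0.363, -3.117, 0.006]
contact_force: [-0.4, -1.4, 0.1]
width: 85.3
finger_force: 0.0
t: 3.2
tool_pos: [460.8, 309.3, 181.3]
tcp_rot: [0.365, 3.118, 0.003]
contact_force: [-0.8, -0.8, 6.3]
width: 27.6
finger_force: 59.4
t 3.2 pos [460.8 309.3 181.3] share [ 0.0008 -0.0077 -0.6936] turn share [0.0007 0.0005 0.0002] F [-0.8 -0.8  6.3] w 27.6
```

```bash
python3 -c "
from h import *
p,d=optics.capture('side'); s=ctrl.read_state(); print(s['tool_pos'],s['contact_force'],s['width'],s['wrist_torque'])
u,v=proj('side',[460,308,120])[0]
cv2.imwrite('pics/g1.png',cv2.resize(cv2.getRectSubPix(p,(100,100),(u,v)),(600,600),interpolation=cv2.INTER_CUBIC))"
```

```text
[460.79885823 309.28127258 181.30774008] [-0.36849442 -1.1663984   5.6716578 ] 27.561937398526247 [-0.07433414  0.0970852  -0.02367198]
```

View pics/g1.png

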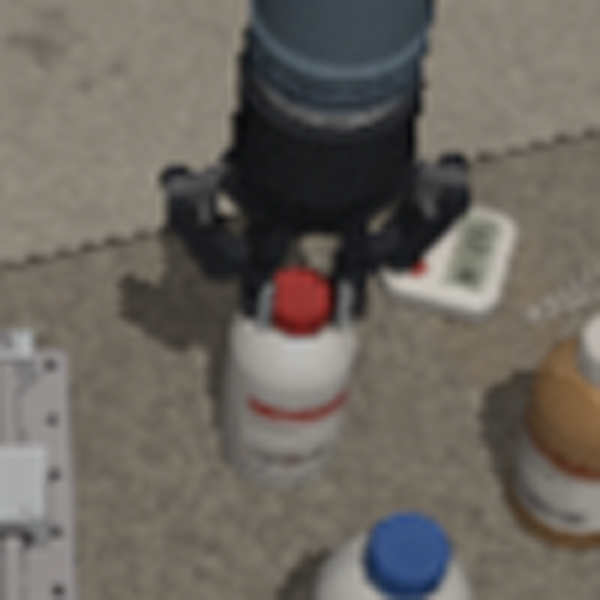

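The side crop shows the pads on either side of the red cap, with the tips resting on the shoulder. The bottle is still upright, so I'll lift.

```bash
python3 -m creep '[[[0,0,-0.03,0,0,0,-1],[0,0,-0.06,0,0,0,-1],[0,0,-0.12,0,0,0,-1],[0,0,-0.15,0,0,0,-1],[0,0,-0.16,0,0,0,-1],[0,0,-0.14,0,0,0,-1],[0,0,-0.1,0,0,0,-1],[0,0,-0.04,0,0,0,-1]]]'
python3 -c "
from h import *
print(sh(52,65),sh(42,65))
t=sh(42,65)
go([*t,332])"
```

```text
t: 4.05
tool_pos: [460.5, 309.1, 342.7]
tcp_rot: [0.365, 3.118, 0.005]
contact_force: [-0.1, 0.5, -1.4]
width: 27.4
finger_force: 59.4
[589.33904703  82.29097093] [579.61088488  84.60675614]
t 4.05 pos [460.5 309.1 342.7] share [-0.8388 -0.9549  0.0519] turn share [0.0011 0.0007 0.0002] F [-0.1  0.5 -1.4] w 27.4
```

```bash
python3 -m creep '[[[-0.03,-0.035,0,0,0,0,-1],[-0.06,-0.068,0,0,0,0,-1],[-0.08,-0.091,0,0,0,0,-1],[-0.08,-0.091,0,0,0,0,-1],[-0.08,-0.091,0,0,0,0,-1],[-0.08,-0.091,0,0,0,0,-1],[-0.08,-0.091,0,0,0,0,-1],[-0.08,-0.091,0,0,0,0,-1]]]'
python3 -m creep '[[[-0.08,-0.091,0,0,0,0,-1],[-0.08,-0.091,0,0,0,0,-1],[-0.06,-0.068,0,0,0,0,-1],[-0.034,-0.039,0,0,0,0,-1],[-0.015,-0.017,0,0,0,0,-1],[0,0,0,0,0,0,-1]]]'
python3 -c "
from h import *
t=sh(42,65)
p,d=optics.capture('side');w=cloud('side',d);q=(w[...,:2]-S0)@np.array([[np.cos(YS),-np.sin(YS)],[np.sin(YS),np.cos(YS)]])
from scipy.optimize import least_squares
z=w[...,2];m=(z>165)&(z<240)&(np.hypot(w[...,0]-t[0],w[...,1]-t[1])<45);P=w[m]
s=least_squares(lambda c:np.hypot(P[:,0]-c[0]-c[2]*(P[:,2]-200),P[:,1]-c[1]-c[3]*(P[:,2]-200))-30,[*t,0,0],loss='soft_l1',f_scale=1.5);print('bottle side',s.x.round(3),m.sum(),'zmin',np.nanpercentile(z[(np.hypot(w[...,0]-t[0],w[...,1]-t[1])<45)&(z>135)],1))
u,v=proj('side',[*t,160])[0]
cv2.imwrite('pics/g2.png',cv2.resize(cv2.getRectSubPix(p,(130,130),(u,v)),(600,600),interpolation=cv2.INTER_CUBIC))
go([*t,275])"
```

```text
t: 4.85
tool_pos: [540.2, 153.9, 337.5]
tcp_rot: [-0.366, -3.117, 0.004]
contact_force: [1.2, 0.3, -2.1]
width: 27.5
finger_force: 59.4
t: 5.45
tool_pos: [578.7, 83.8, 339.0]
tcp_rot: [-0.366, -3.119, 0.001]
contact_force: [0.8, 0.9, -2.4]
width: 27.7
finger_force: 59.4
bottle side [ 5.78421e+02  8.10540e+01 -2.10000e-02  1.90000e-02] 397 zmin 178.9851282835327
t 5.5 pos [578.5  84.9 339.1] share [-0.0062 -0.      0.3207] turn share [-0.     -0.0005  0.0004] F [-0.3  0.8 -2.2] w 27.9
```

View pics/g2.png

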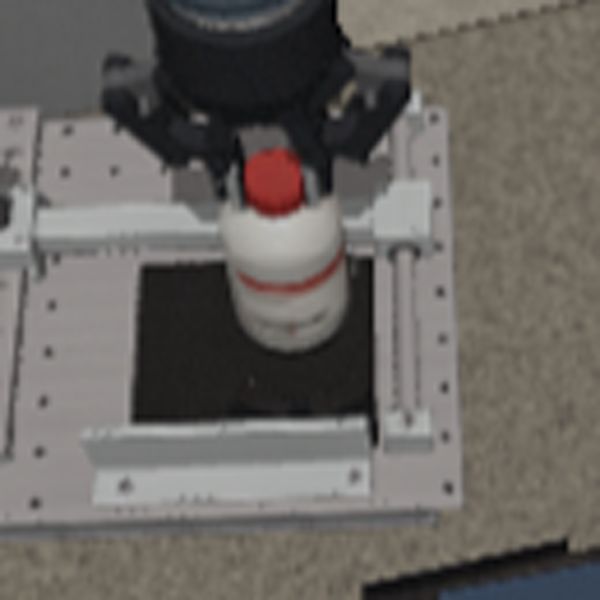

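The side crop shows the bottle hanging nearly upright over the mat, between the bar pad and the vee. I'll lower it.

```bash
python3 -m creep '[[[-0.004,0.004,0.05,0,0,0,-1],[0,0,0.08,0,0,0,-1],[0,0,0.08,0,0,0,-1],[0,0,0.06,0,0,0,-1],[0,0,0.04,0,0,0,-1],[0,0,0.02,0,0,0,-1],[0,0,0.01,0,0,0,-1],[0,0,0,0,0,0,-1]]]'
python3 -m creep '[[[0,0,0.01,0,0,0,-1],[0,0,0.01,0,0,0,-1],[0,0,0,0,0,0,-1]]]'
```

```text
t: 6.3
tool_pos: [580.2, 84.9, 272.1]
tcp_rot: [0.365, 3.12, 0.0]
contact_force: [0.5, -0.4, -2.1]
width: 27.6
finger_force: 59.4
t: 6.6
tool_pos: [579.9, 84.8, 267.8]
tcp_rot: [-0.365, -3.12, -0.0]
contact_force: [0.3, -0.1, -2.3]
width: 27.6
finger_force: 59.4
```

```bash
python3 -m creep '[[[0,0,0.006,0,0,0,-1],[0,0,0.006,0,0,0,-1],[0,0,0.006,0,0,0,-1],[0,0,0,0,0,0,-1]]]'
python3 -m creep '[[[0,0,0.006,0,0,0,-1],[0,0,0.006,0,0,0,-1],[0,0,0,0,0,0,-1]]]'
```

```text
t: 7.0
tool_pos: [580.1, 84.8, 264.4]
tcp_rot: [0.365, 3.12, 0.0]
contact_force: [-0.9, -1.0, -0.0]
width: 27.8
finger_force: 59.6
t: 7.3
tool_pos: [581.1, 84.5, 264.5]
tcp_rot: [0.365, 3.118, 0.002]
contact_force: [-2.9, -0.9, 7.9]
width: 27.2
finger_force: 60.4
```

```bash
python3 -m creep '[[[0,0,-0.01,0,0,0,-1],[0,0,0,0,0,0,0.2],[0,0,0,0,0,0,1],[0,0,0,0,0,0,1],[0,0,0,0,0,0,1],[0,0,0,0,0,0,1],[0,0,0,0,0,0,1],[0,0,0,0,0,0,1]]]'
python3 -m creep '[[[0,0,-0.05,0,0,0,1],[0,0,-0.1,0,0,0,1],[0,0,-0.12,0,0,0,1],[0,0,-0.12,0,0,0,1],[0,0,-0.05,0,0,0,1],[0,0,0,0,0,0,1]]]'
python3 -c "
from h import *
from scipy.optimize import least_squares
for n in('side','top'):
    p,d=optics.capture(n);w=cloud(n,d);z=w[...,2]
    for name,c,rad,zr in [('small',sh(42,65),30,(110,165)),('knob',(463,-67.5),13,(165,188))]:
        m=(z>zr[0])&(z<zr[1])&(np.hypot(w[...,0]-c[0],w[...,1]-c[1])<rad+14);P=w[m][:,:2]
        if len(P)<8: print(n,name,len(P));continue
        s=least_squares(lambda p:np.hypot(*(P-p).T)-rad,c,loss='soft_l1',f_scale=1.5)
        print(n,name,s.x.round(1),len(P),np.sqrt(np.mean(s.fun**2)).round(2))
go([463,-67.5,339])
"
```

```text
t: 8.1
tool_pos: [580.0, 84.8, 263.8]
tcp_rot: [-0.365, -3.12, 0.0]
contact_force: [0.3, -0.1, -0.3]
width: 85.4
finger_force: 0.0
t: 8.7
tool_pos: [581.0, 84.8, 354.3]
tcp_rot: [0.365, 3.116, 0.003]
contact_force: [0.7, -0.4, 0.5]
width: 85.2
finger_force: 0.0
side small [580.3  81.5] 289 4.15
side knob [462.4 -69.4] 61 1.02
top small [582.2  85.7] 100 4.91
top knob 0
t 8.8 pos [579.6  84.8 351.2] share [ 0.3914 -0.8756  0.0619] turn share [-0.0001 -0.0003  0.0003] F [-0.2 -0.7 -0.1] w 85.3
```

```bash
python3 -m creep '[[[0.04,-0.09,0,0,0,0,1],[0.05,-0.11,0,0,0,0,1],[0.05,-0.11,0,0,0,0,1],[0.05,-0.11,0,0,0,0,1],[0.05,-0.11,0,0,0,0,1],[0.05,-0.11,0,0,0,0,1],[0.05,-0.11,0,0,0,0,1],[0.03,-0.076,0,0,0,0,1]]]'
python3 -m creep '[[[0.02,-0.05,0.1,0,0,0,1],[0,0,0.14,0,0,0,1],[0,0,0.1,0,0,0,1],[0,0,0,0,0,0,1]]]'
python3 -c "
from h import *
from scipy.optimize import least_squares
p,d=optics.capture('side');w=cloud('side',d);z=w[...,2];c=(463,-67.5)
m=(z>165)&(z<188)&(np.hypot(w[...,0]-c[0],w[...,1]-c[1])<27);P=w[m][:,:2]
s=least_squares(lambda p:np.hypot(*(P-p).T)-13,c,loss='soft_l1',f_scale=1.5);print(s.x,len(P))
u,v=proj('side',[463,-67,200])[0]
cv2.imwrite('pics/k1.png',cv2.resize(cv2.getRectSubPix(p,(130,130),(u+20,v)),(600,600),interpolation=cv2.INTER_CUBIC))
go([462.5,-67.3,234])"
```

```text
t: 9.6
tool_pos: [467.9, -60.3, 350.2]
tcp_rot: [-0.367, -3.117, 0.001]
contact_force: [0.2, 0.4, -0.0]
width: 85.4
finger_force: 0.0
t: 10.0
tool_pos: [460.9, -67.3, 280.3]
tcp_rot: [-0.364, -3.112, 0.003]
contact_force: [-0.2, 0.5, -0.9]
width: 85.5
finger_force: 0.0
[462.07681582 -69.31310182] 63
t 10.05 pos [462.2 -67.4 282.1] share [-0.0022  0.0013  0.2403] turn share [-0.0006 -0.0014  0.0003] F [-0.3  0.4 -0.4] w 85.3
```

View pics/k1.png

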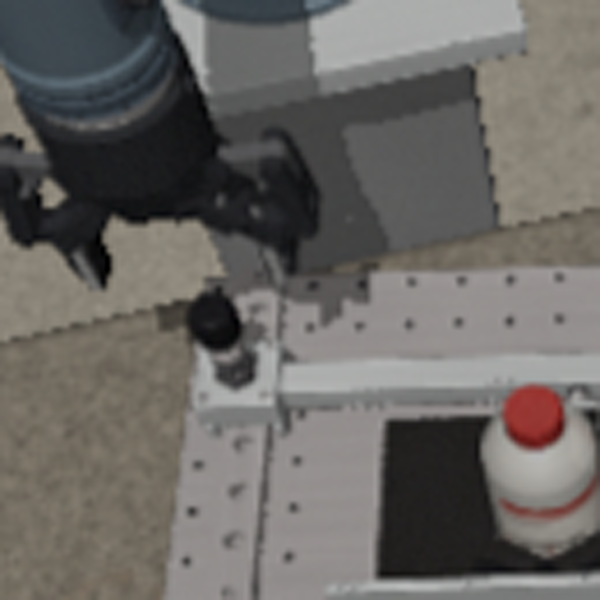

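The side crop shows the bottle upright on the mat and the open gripper centred over the black knob. I'll descend and grip it.

```bash
python3 -m creep '[[[-0.002,0.001,0.08,0,0,0,1],[0,0,0.08,0,0,0,1],[0,0,0.06,0,0,0,1],[0,0,0.02,0,0,0,1],[0,0,0,0,0,0,1]]]'
python3 -m creep '[[[0,0,0,0,0,0,-1],[0,0,0,0,0,0,-1],[0,0,0,0,0,0,-1],[0,0,0,0,0,0,-1],[0,0,0,0,0,0,-1],[0,0,0,0,0,0,-1],[0,0,0,0,0,0,-1],[0,0,0,0,0,0,-1]]]'
python3 -c "
from h import *
go([462.5,-67.3,234])"
```

```text
t: 10.55
tool_pos: [464.1, -67.4, 235.8]
tcp_rot: [-0.365, -3.12, 0.0]
contact_force: [0.4, -0.3, 0.3]
width: 85.6
finger_force: 0.0
t: 11.35
tool_pos: [464.5, -67.9, 236.5]
tcp_rot: [0.365, 3.119, -0.0]
contact_force: [-0.9, -1.1, 6.1]
width: 23.6
finger_force: 59.2
t 11.35 pos [464.5 -67.9 236.5] share [0.0104 0.0006 0.0125] turn share [-0.      0.0003  0.0002] F [-0.9 -1.1  6.1] w 23.6
```

```bash
python3 -m creep '[[[0,0,-0.015,0,0,0,-1],[0,0,-0.015,0,0,0,-1],[0,0,-0.015,0,0,0,-1],[0,0,-0.015,0,0,0,-1],[0,0,0,0,0,0,-1]]]'
python3 -c "
from h import *
go([464.5+30*np.cos(YS),-67.9+30*np.sin(YS),248])"
```

```text
t: 11.85
tool_pos: [463.1, -67.5, 247.4]
tcp_rot: [-0.365, -3.118, 0.0]
contact_force: [-1.2, -0.8, -6.6]
width: 23.2
finger_force: 59.1
t 11.85 pos [463.1 -67.5 247.4] share [-0.1572 -0.0005 -0.0036] turn share [-0.0002 -0.0007  0.0003] F [-1.2 -0.8 -6.6] w 23.2
```

```bash
python3 -m creep '[[[-0.02,0,0,0,0,0,-1],[-0.025,0,0,0,0,0,-1],[-0.025,0,0,0,0,0,-1],[-0.02,0,0,0,0,0,-1],[-0.015,0,0,0,0,0,-1],[-0.015,0,0,0,0,0,-1],[0,0,0,0,0,0,-1]]]'
python3 -c "
from h import *
go([463.8+30*np.cos(YS),-67.7+30*np.sin(YS),248])"
```

```text
t: 12.55
tool_pos: [487.6, -73.3, 247.7]
tcp_rot: [-0.365, -3.12, 0.001]
contact_force: [-2.5, -1.4, -6.3]
width: 23.1
finger_force: 59.1
t 12.55 pos [487.6 -73.3 247.7] share [-0.0276 -0.0002 -0.0015] turn share [-0.0002 -0.0001  0.0002] F [-2.5 -1.4 -6.3] w 23.1
```

```bash
python3 -m creep '[[[-0.015,0,0,0,0,0,-1],[-0.015,0,0,0,0,0,-1],[0,0,0,0,0,0,-1],[0,0,0,0,0,0,-1]]]'
python3 -c "
from h import *
go([463.8+30*np.cos(YS),-67.7+30*np.sin(YS),248])
from scipy.optimize import least_squares
for n in('side','top'):
    p,d=optics.capture(n);w=cloud(n,d);z=w[...,2];c=sh(52,65)
    m=(z>135)&(z<168)&(np.hypot(w[...,0]-c[0],w[...,1]-c[1])<44);P=w[m]
    s=least_squares(lambda p:np.hypot(P[:,0]-p[0]-p[2]*(P[:,2]-150),P[:,1]-p[1]-p[3]*(P[:,2]-150))-30,[*c,0,0],loss='soft_l1',f_scale=1.5)
    cap=(z>204)&(z<212)&(np.hypot(w[...,0]-c[0],w[...,1]-c[1])<25);print(n,s.x.round(3),len(P),'cap',np.nanmean(w[cap],0).round(1))
    u,v=proj(n,sh(10,-20).tolist()+[110])[0]
    cv2.imwrite(f'pics/{n}f.png',cv2.resize(cv2.getRectSubPix(p,(140,140),(u,v)),(400,400),interpolation=cv2.INTER_CUBIC))
cv2.imwrite('pics/f1.png',np.hstack([cv2.imread(f'pics/{n}f.png') for n in('side','top')]))
"
```

```text
t: 12.95
tool_pos: [492.2, -74.4, 247.3]
tcp_rot: [-0.365, -3.117, 0.0]
contact_force: [-5.5, -0.8, -6.4]
width: 23.7
finger_force: 59.1
t 12.95 pos [492.2 -74.4 247.3] share [-0.0041 -0.0002 -0.0037] turn share [-0.0001 -0.001   0.0002] F [-5.5 -0.8 -6.4] w 23.7
side [ 5.86522e+02  7.97220e+01 -4.30000e-02  1.00000e-03] 156 cap [586.4  80.6 207.1]
top [ 5.87653e+02  8.35270e+01 -2.40000e-02 -7.00000e-03] 53 cap [585.6  84.3 207.4]
```

View pics/f1.png

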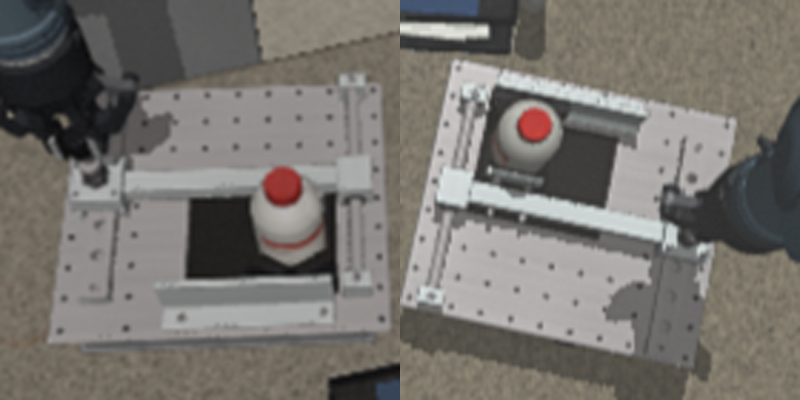

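The crops show the bottle upright against the vee with the bar moved up to it. The tool still holds the knob about 0.8 mm short of the next hole, so I'll nudge it and lower the pin.

```bash
python3 -m creep '[[[-0.004,0,0,0,0,0,-1],[0,0,0.015,0,0,0,-1],[0,0,0.015,0,0,0,-1],[0,0,0.01,0,0,0,-1],[0,0,0,0,0,0,-1]]]'
```

```text
t: 13.55
tool_pos: [493.2, -74.7, 239.5]
tcp_rot: [-0.365, -3.118, 0.0]
contact_force: [-4.4, -1.9, -4.5]
width: 23.5
finger_force: 59.3
```

```bash
python3 -m creep '[[[0,0,0.01,0,0,0,-1],[0,0,0.01,0,0,0,-1],[0,0,0,0,0,0,-1],[0,0,0,0,0,0,-1]]]'
```

```text
t: 13.95
tool_pos: [494.0, -74.9, 236.6]
tcp_rot: [-0.365, -3.12, -0.0]
contact_force: [-6.2, -0.5, -1.3]
width: 23.2
finger_force: 59.6
```

```bash
python3 -m creep '[[[0,0,0.008,0,0,0,-1],[0,0,0.008,0,0,0,-1],[0,0,0,0,0,0,-1],[0,0,0,0,0,0,-1]]]'
```

```text
t: 14.35
tool_pos: [495.4, -75.3, 236.4]
tcp_rot: [0.365, 3.118, 0.002]
contact_force: [-10.1, -0.4, 13.1]
width: 23.7
finger_force: 61.2
```

```bash
python3 -m creep '[[[0.006,0,-0.005,0,0,0,-1],[0,0,0,0,0,0,-1],[0,0,0,0,0,0,-1]]]'
python3 -c "
from h import *
go([463.8+30*np.cos(YS),-67.7+30*np.sin(YS),236.5])
for n in('side','top'):
    p,d=optics.capture(n);w=cloud(n,d);z=w[...,2];q=(w[...,:2]-S0)@np.array([[np.cos(YS),-np.sin(YS)],[np.sin(YS),np.cos(YS)]])
    b=(z>112)&(z<120)&(q[...,1]>-70)&(q[...,1]<30)&(abs(q[...,0])<55);print(n,'bar',np.percentile(q[b][:,0],[5,50,95]).round(1))
    for c,zt in(((610,305),150),((530,434),135),(sh(52,65),208)):
        m=(abs(z-zt)<5)&(np.hypot(w[...,0]-c[0],w[...,1]-c[1])<30);print(np.nanmean(w[m],0).round(1))
    u,v=proj(n,sh(10,-20).tolist()+[110])[0]
    cv2.imwrite(f'pics/{n}f.png',cv2.resize(cv2.getRectSubPix(p,(140,140),(u,v)),(400,400),interpolation=cv2.INTER_CUBIC))
cv2.imwrite('pics/f2.png',np.hstack([cv2.imread(f'pics/{n}f.png') for n in('side','top')]))
"
```

```text
t: 14.65
tool_pos: [494.4, -75.1, 236.5]
tcp_rot: [0.365, 3.117, 0.001]
contact_force: [-6.4, -0.9, 6.5]
width: 23.5
finger_force: 60.5
t 14.65 pos [494.4 -75.1 236.5] share [0.0075 0.0004 0.0001] turn share [0.0004 0.001  0.0002] F [-6.4 -0.9  6.5] w 23.5
side bar [-13.5  -3.9   4.9]
[610.8 302.8 149.2]
[530.1 432.  133.8]
[587.   80.3 207.2]
top bar [-14.5  -5.5   3.7]
[609.2 306.9 149.8]
[528.4 436.  134.9]
[585.3  84.2 207.4]
```

View pics/f2.png

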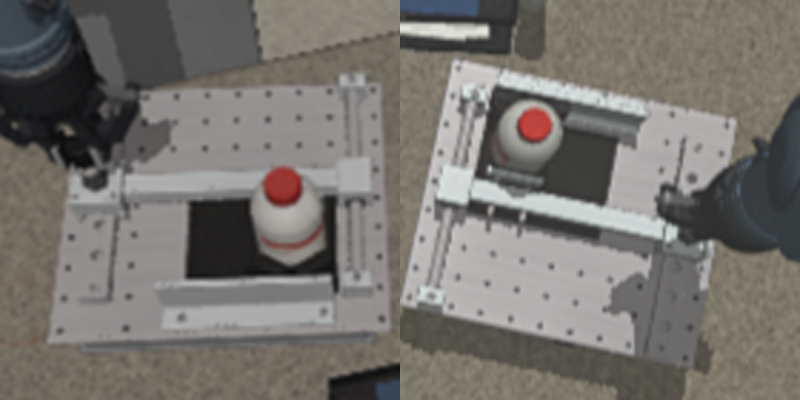

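The crops show the bar one hole on, the pad against the upright bottle in the vee, and the gripper still on the knob. Tool height and force put the pin home, and the other two bottles haven't moved.

```bash
python3 -c "
from rig import ctrl
print(ctrl.hand_in())"
```

```text
the job is handed in; nothing more can be done
None
```

I handed the job in at about 14.8 s: the small bottle stands clamped in the vee, the bar is one hole on with the pin home by tool height and force, the gripper still holds the knob, and the other two bottles have not moved.

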